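Eject a test cartridge and catch it on the chute

TASK

The cartridge in the small bench reader is needed for a repeat reading, but once ejected it would slide straight down the slippery chute into the waste pan. Press the eject key beside the chute with one fingertip and, while that finger still rests on the key, stop the cartridge on the chute with the other finger as it springs out; finish with the finger still holding it there. Only touch and press: pick nothing up and leave the things standing round about where they are.

Things in the scene. Friction and masses are not known exactly. Their poses are not given: they have to be found in the camera images.
- reader: White bench-top cartridge reader, fixed. Origin on the bench below the middle of the slot's mouth; x points back into the housing, y to the left seen from the front, z up. Housing: x 0 to 0.130, y -0.086 to 0.046, 82 mm tall at the front edge, 117 mm behind. Before it, on y = 0, the chute slopes down to x = -0.095; right of that is a level cheek (y -0.080 to -0.026, top z 0.0395) with the eject key
- chute: Polished, slippery chute, 44 mm wide between side rails that stand 11 mm above its floor; falls 15 degrees to the front. Origin on the floor at the slot's mouth, 49.5 mm above the bench; x up the slope into the reader, y left, z square to the floor. Height of the floor above the bench: 49.5 mm at the slot, 34.5 mm beside the key's middle, 24 mm at the lip
- chute_lip (a point): Middle of the chute's lower edge, on its floor, 98.5 mm down the slope from the slot. Past it the cartridge tips into the waste pan, an open box 78 x 94 mm and 20 mm tall in front of the lip
- key_top (a point): Middle of the eject key's top face, a grey cap 30 mm (reader's x) by 28 mm (y), on the right cheek; 56 mm in front of the slot, 53 mm right of the chute's middle line. Unpressed it is 50 mm above the bench, 15.5 mm above the chute floor beside it; pressed, straight down by 8 mm to a firm stop, 7.5 mm above that floor. It springs back when let go
- eject_key (a joint): Travel of the eject key: 0 up, 0.008 m fully down. The spring needs 2.4 N to start and 5.6 N at the bottom; the latch lets go of the cartridge at about 0.006 m. The key may stay down while the cartridge runs out
- cartridge: White cartridge, 60 mm long, 32 mm wide (42 mm over the last 10 mm), 15 mm thick, 60 g, in the slot, front end 6 mm out of it. Origin at its centre, 24 mm up the slope from the slot's mouth at the start; axes as the reader's, not sloping. When the key is pressed a spring pushes it out 20 mm, then it slides on down the chute at 0.3 m/s or more, its front reaching the lip within half a second
- sample_cup_0: sample cup with screw lid, 39 mm across, 48 mm tall, beside the eject key; origin under its middle
- cover_slips: small carton, 46x66x30 mm, beside the reader; origin under its middle
- drop_bottle: slim dropper bottle, 25 mm across, 94 mm tall, in front of the key cheek; origin under its middle
- slide_pack_0: pack of glass slides, 25x75x8 mm, lying at the right of the bench; origin under its middle
- spent_cartridge: used cartridge, same size as the other, lying in the waste pan; origin at its centre

How it is judged:
By the outcome, as a careful person would: the job done as asked, in the order asked, and still so for the second after the job is handed in, while the arm keeps its last pose, push and grip.
It also fails if it takes over 32 s, if anything falls off the work surface, if the arm or the gripper's body presses on something with over 40 N, if the wrist force passes 120 N, or if a joint passes its speed limit or range.

ROBOT

A 6-joint arm with a two-finger parallel gripper is mounted at the origin on a cart in front of the work surface, level with it; the furniture and walls round the work are solid. World frame = base frame: x ahead of the robot, y to its left, z up, the work surface at z = 0. Lengths are in m, angles in degrees, forces in N, time in s.
With the tool pointing down it reaches from about 0.4 to 0.825 m from the base axis. Payload 7 kg.
Tool frame: the origin (TCP) lies at the very end of the fingers, on their centre line; the grasp point (between the pads) lies 19 mm behind it; x points along the fingers, z is the direction in which the jaws open and shut, and the axes are right-handed (so a half turn about x gives the same grasp; the last joint's range is limited). The gripper opens to 88 mm and grips with 3 to 60 N. Pads are 19 mm wide; open, the fingers measure 130 mm over their backs; the gripper's body (78 mm by 193 mm) begins 47 mm behind the grasp point.
Start: joints at [-56.774, 20.546, 0.682, 0, -70.136, -16.507], TCP at [0.194, -0.646, 0.227] pointing down, gripper open.
Joint ranges: [-176.03, 176.03], [-82.01, 121.73], [-58.28, 71.71], [-173.87, 95.51], [-174.79, -0.11], [-173.66, 173.66]. Speed limits (degrees/s): [136.94, 136.94, 172.46, 180, 180, 180].

INTERFACE

Orientations are given as [roll, pitch, yaw] about the fixed x, y, z axes, in that order (R = Rz(yaw) Ry(pitch) Rx(roll)).
In Python, from plant import * gives the robot as it stands.
- The arm moves only by the tool arm_command, never from a script. Its argument "commands" is one flat list of numbers, 5 for each row, row after row: the shift along the tool's x, y, z in mm, then the turn about the tool's x in degrees, then the opening in per cent of the stroke, from 0 (shut) to 100 (fully open). A call has 1 to 5 rows; each row shifts and turns the pose as measured when the row begins, along the tool's axes as they then stand; what a row does not reach is not made up. A row lasts 1/8 s, in which the tool goes at most 62.5 mm and 10.7 degrees, less where a joint would pass 70% of its speed; a pose out of reach is approached as far as the arm can. A call is refused whole if a number of a shift passes 62.5 or a number of a turn 10.7, either way. A call with a gripper value outside its range is refused whole. The fingers move at their own pace and stop on an object; the grip force is fixed at half the most. Time passes only in rows, so rows that do not move let the fingers close. It gives the time, the measured TCP pose, the force and the opening at its end, in the units of the state.
- get_obs(): the state, without advancing time (a new reading comes with each control period).
- snapshot(name): name is "scene" or "top" or "wrist"; returns a dict with "frame" (384x512x3 uint8, blue, green, red), "fov_y" (degrees; the focal length in pixels is half the picture's height over the tangent of half this angle, whatever the lens; pixels are square), "cx", "cy" (the principal point, pixels), "world_to_cam" (4x4, takes a point from world to camera coordinates). Camera axes: x right, y up, looking along -z (the intrinsics and any distortion apply to the point x, -y, -z); pixel columns grow to the right and rows downward; lengths in m; the calibration is good to about 2 mm. The wrist camera is an equidistant fisheye: a pixel r from the principal point sees the ray r / f radians off the axis. A picture is of the moment at which its call begins. There is no depth.
- close_job(): hands the job in, once; it reports no verdict.
The state is a dict: "clock": time; "joint_pos": joint angles; "qvel": joint speeds; "tau": joint torques, N m; "tool_pos": TCP position; "orientation": TCP orientation; "force": force on the tool from outside, world axes, zero at the start; "moment": the same for the moment, N m; "opening": finger opening in m.
Only numpy, scipy, OpenCV 4.12 (cv2) and the standard library are available. Lean on these libraries where they do the work, as an engineer would, in place of code of your own. Each camera call takes 0.05 s, during which the arm holds its last target. There are 200 camera calls.

## Working session

There is one attempt and no reset: what is moved stays moved. The work goes in short steps, Python scripts to look and compute and a tool call to move; the robot and the scene stay as the last step left them, time stands still between calls to the robot, and variables do not carry over. Pictures are saved under pics/ and viewed, about 8 in all and at most 12, crops included, and the job is handed in when it is done.

Besides the shell and the picture viewer there is one more tool, called after "Call:" as name(argument=value, ...) on one line, values as JSON. arm_command: Moves the arm, as the interface text tells. Its arguments: {"type":"object","properties":{"commands":{"type":"array"}},"required":["commands"]}

```bash
mkdir -p pics; ls; python3 - <<'E'
from plant import *
import cv2,numpy as np
print(get_obs())
a=snapshot("scene");b=snapshot("top")
for n,s in(("scene",a),("top",b)):
    cv2.imwrite(f"pics/{n}0.png",s["frame"]);print(n,s["fov_y"],s["cx"],s["cy"],np.round(s["world_to_cam"],4).tolist())
E
```

```text
pics
{'clock': 0.0, 'joint_pos': array([-5.67736100e+01,  2.05913979e+01,  6.35501976e-01, -2.18833619e-02,
       -7.01369590e+01, -1.65078569e+01]), 'qvel': array([-0.0641001 ,  0.04079392,  0.05878664,  0.08820056, -0.04196658,
        0.1192702 ]), 'tau': array([-3.32726904e-04, -5.82720315e+01,  2.93063164e+01,  6.99743226e+00,
        6.98520264e-03, -1.29624932e-04]), 'tool_pos': array([ 0.19403396, -0.6460021 ,  0.2256307 ]), 'orientation': array([  4.01747316,  89.90489272, 110.7285542 ]), 'force': array([ 0.29953635,  0.4856404 , -0.37313958]), 'moment': array([-0.02317711,  0.03184024,  0.02520861]), 'opening': 0.08791144301819172}
scene 45.84616085878688 259.46320230373567 190.1141017621943 [[0.6286, -0.7774, -0.0203, -0.6693], [0.372, 0.2777, 0.8857, -0.1425], [-0.683, -0.5643, 0.4638, -0.8754], [0.0, 0.0, 0.0, 1.0]]
top 55.556153181782214 254.12679004746332 187.22874669515684 [[0.0113, -0.9993, 0.036, -0.4737], [0.9946, 0.0149, 0.1027, -0.4903], [-0.1031, 0.0347, 0.9941, -0.8712], [0.0, 0.0, 0.0, 1.0]]
```

View pics/top0.png

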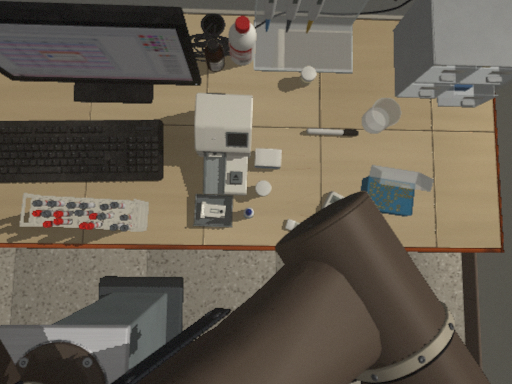

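View pics/scene0.png

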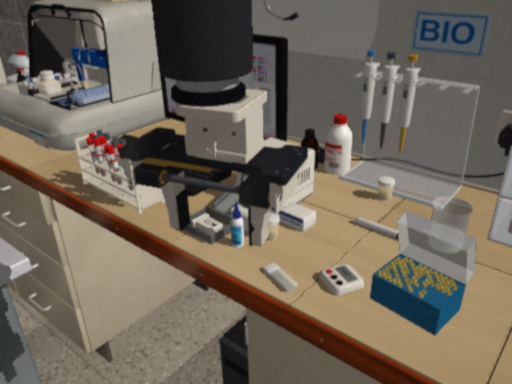

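The top view shows the reader at about (224,123). The chute is at about (213,175), the key at (236,177), the waste pan at (213,211) and the bottle at (249,212). In the scene view the gripper hides the reader. I'll enlarge the top view and take a wrist picture.

```bash
cat > h.py <<'E'
import numpy as np,cv2
from plant import *
def ray(s,u,v):
    f=s["frame"].shape[0]/2/np.tan(np.radians(s["fov_y"]/2))
    x,y=(u-s["cx"])/f,(v-s["cy"])/f
    if s.get("fish"):
        r=np.hypot(x,y); d=np.array([np.sin(r)*x/r,-np.sin(r)*y/r,-np.cos(r)])
    else: d=np.array([x,-y,-1])
    M=np.array(s["world_to_cam"]);R=M[:3,:3]
    return -R.T@M[:3,3],R.T@d
def onz(s,u,v,z):
    c,d=ray(s,u,v);return c+d*(z-c[2])/d[2]
def snap(n):
    s=snapshot(n);s["fish"]=n=="wrist";return s
def pix(s,P):
    M=np.array(s["world_to_cam"]);p=M[:3,:3]@np.array(P)+M[:3,3];p=p*[1,-1,-1]
    f=s["frame"].shape[0]/2/np.tan(np.radians(s["fov_y"]/2))
    if s.get("fish"):
        r=np.hypot(p[0],p[1]);k=np.arctan2(r,p[2])/r
        return f*k*p[0]+s["cx"],f*k*p[1]+s["cy"]
    return f*p[0]/p[2]+s["cx"],f*p[1]/p[2]+s["cy"]
E
python3 - <<'E'
from h import *
import pickle
a=snap("top");w=snap("wrist");pickle.dump((a,w),open("s0.pkl","wb"))
c=cv2.resize(a["frame"][88:238,185:285],None,fx=4,fy=4,interpolation=cv2.INTER_CUBIC)
cv2.imwrite("pics/top1.png",c);cv2.imwrite("pics/wrist1.png",w["frame"])
E
```

```text
(no output)
```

View pics/top1.png

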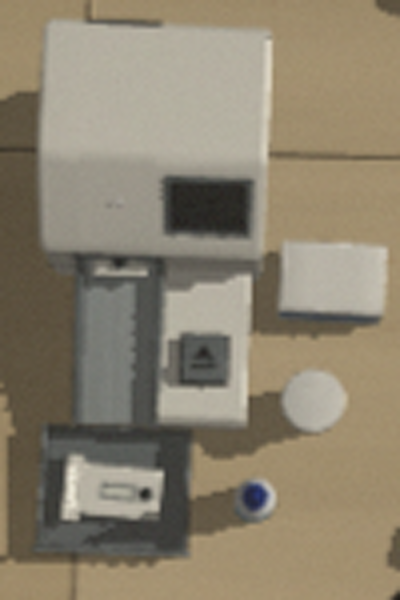

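View pics/wrist1.png

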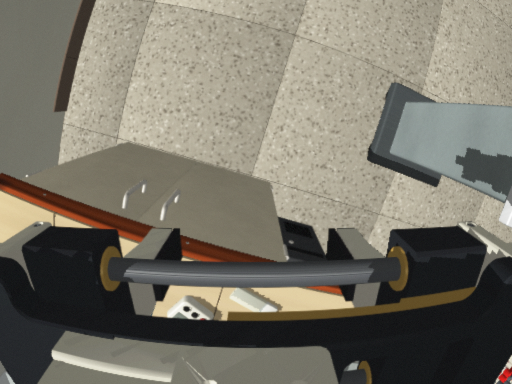

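Top crop: the key is centred at (205,360), the cheek's right edge runs (251,272)-(247,425), the chute lip is at y≈425, and the pan spans (40,425)-(190,555). The wrist view shows nothing useful from here. Next I'll turn these pixels into positions.

```bash
python3 - <<'E'
from h import *
import pickle
a,w=pickle.load(open("s0.pkl","rb"))
g=cv2.cvtColor(a["frame"],cv2.COLOR_BGR2GRAY)
big=cv2.resize(g[88:238,185:285],None,fx=4,fy=4,interpolation=cv2.INTER_CUBIC)
W=lambda x,y,z: onz(a,185+(x+.5)/4-.5,88+(y+.5)/4-.5,z)
m=np.zeros_like(big);m[325:395,168:240]=(big[325:395,168:240]<125)*255
cs=cv2.findContours(m,cv2.RETR_EXTERNAL,cv2.CHAIN_APPROX_NONE)[0];c=max(cs,key=cv2.contourArea)
r=cv2.minAreaRect(c);print("key rect",r,W(*r[0],.05))
print("key corners",[np.round(W(*p,.05),4) for p in cv2.boxPoints(r)])
for n,p,z in[("cheek R back",(251,272),.0395),("cheek R front",(247,425),.0395),("cheek L front",(158,423),.0395),("lip left",(77,425),.024),("roof BL",(48,22),.117),("roof BR",(269,33),.117),("pan L back",(40,427),.02),("pan R back",(190,428),.02),("pan L front",(37,551),.02),("pan R front",(188,555),.02),("bottle top",(257,495),.094),("cup top",(314,401),.048)]:
    print(n,np.round(W(*p,z),4))
o=get_obs();print(o["tool_pos"],o["orientation"])
E
```

```text
key rect ((198.5, 360.0), (54.0, 61.0), 90.0) [ 0.51763327 -0.41785887  0.05      ]
key corners [array([ 0.534, -0.399,  0.05 ]), array([ 0.5346, -0.4362,  0.05  ]), array([ 0.5014, -0.4367,  0.05  ]), array([ 0.5008, -0.3996,  0.05  ])]
cheek R back [ 0.5747 -0.4493  0.0395]
cheek R front [ 0.4792 -0.4481  0.0395]
cheek L front [ 0.4796 -0.3935  0.0395]
lip left [ 0.479  -0.3424  0.024 ]
roof BL [ 0.7036 -0.3294  0.117 ]
roof BR [ 0.7001 -0.4567  0.117 ]
pan L back [ 0.4777 -0.319   0.02  ]
pan R back [ 0.4784 -0.4126  0.02  ]
pan L front [ 0.4006 -0.3193  0.02  ]
pan R front [ 0.3992 -0.4128  0.02  ]
bottle top [ 0.4342 -0.4537  0.094 ]
cup top [ 0.4938 -0.4888  0.048 ]
[ 0.19407519 -0.64620386  0.22599387] [  8.22873184  89.9408672  114.94517691]
```

```bash
cat >> h.py <<'E'
from scipy.spatial.transform import Rotation as Ro
def st(goal=None,yaw=-0.7):
    o=get_obs();R=Ro.from_euler("xyz",o["orientation"],degrees=True).as_matrix();p=np.array(o["tool_pos"])
    print("t %.2f"%o["clock"],"p",np.round(p*1e3,1),"F",np.round(o["force"],1),"open",round(o["opening"]*1e3,1))
    print("toolx",np.round(R[:,0],3),"z heading",round(np.degrees(np.arctan2(R[1,2],R[0,2])),2),"J",np.round(o["joint_pos"],1))
    z=np.array([-np.sin(np.radians(yaw)),np.cos(np.radians(yaw)),0])
    if R[:,2]@z<0:z=-z
    print("turn about x:",round(np.degrees(np.arctan2(-z@R[:,1],z@R[:,2])),2))
    if goal is not None:print("shift now mm",np.round(R.T@(np.array(goal)-p)*1e3,1))
    return p,R
E
python3 - <<'E'
from h import *
p,R=st([.518,-.394,.2])
E
```

```text
t 0.20 p [ 194.1 -646.2  226. ] F [ 1.   0.8 -0.2] open 87.7
toolx [-0.     0.001 -1.   ] z heading 106.72 J [-56.8  20.6   0.7  -0.  -70.1 -16.5]
turn about x: 17.42
shift now mm [  26.1 -382.8  148.3]
```

Call:
arm_command(commands=[3,-50,19,0,39,3,-50,19,0,39,3,-50,19,0,39,3,-50,19,0,39,0,0,0,8.5,39])

```text
clock: 0.82
tool_pos: [0.3677, -0.5124, 0.212]
orientation: [26.4, 89.8, 124.3]
force: [-0.4, -0.1, 1.1]
opening: 0.0429
```

```bash
python3 - <<'E'
from h import *
p,R=st([.518,-.394,.2])
E
```

```text
t 0.82 p [ 367.7 -512.4  212. ] F [-0.4 -0.1  1.1] open 42.9
toolx [-0.002  0.002 -1.   ] z heading 97.89 J [-36.7  17.1  -6.3  -0.1 -66.8 -45.4]
turn about x: 8.59
shift now mm [  12.  -165.2   96.6]
```

Call:
arm_command(commands=[0,0,0,8.6,39,4,-50,40,0,39,4,-50,40,0,39,4,-50,40,0,39,0,0,0,0,39])

```text
clock: 1.45
tool_pos: [0.5201, -0.3944, 0.1991]
orientation: [43.0, 89.8, 131.9]
force: [-0.3, 0.4, 0.3]
opening: 0.034
```

```bash
python3 - <<'E'
from h import *
import pickle
p,R=st([.518,-.394,.15])
w=snap("wrist");s=snap("scene");pickle.dump((w,s),open("s1.pkl","wb"))
cv2.imwrite("pics/wrist2.png",cv2.resize(w["frame"],(768,576)));cv2.imwrite("pics/scene2.png",s["frame"])
E
```

```text
t 1.45 p [ 520.1 -394.4  199.1] F [-0.3  0.4  0.3] open 34.0
toolx [-0.003  0.003 -1.   ] z heading 88.84 J [-20.1  19.6  -4.3  -0.1 -66.3 -71. ]
turn about x: -0.46
shift now mm [49.1  2.   0.3]
```

View pics/wrist2.png

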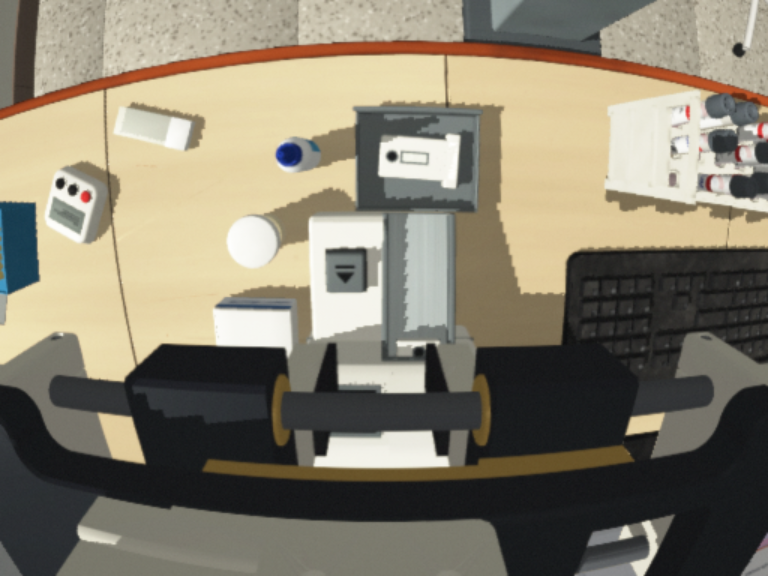

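Wrist view (768 px): the key is at about (347,270), the cheek's front edge runs (310,215)-(386,213), and the chute spans (386..456, 213..). The cartridge's nose shows at (415,350), between the fingers.

```bash
python3 - <<'E'
from h import *
import pickle
w,s=pickle.load(open("s1.pkl","rb"))
g=cv2.resize(w["frame"],(768,576))
m=(cv2.cvtColor(g,cv2.COLOR_BGR2GRAY)<140).astype(np.uint8)*255
k=m[240:305,318:376];n,l,stt,ce=cv2.connectedComponentsWithStats(k);print(stt.tolist())
W=lambda x,y,z: np.round(onz(w,(x+.5)/1.5-.5,(y+.5)/1.5-.5,z),4)
for n,p,z in[("key c",(346.5,268),.05),("key L",(328,268),.05),("key R",(366,268),.05),("key front",(346,250),.05),("key back",(346,290),.05),("cheek front L",(310,215),.0395),("cheek front R",(386,213),.0395),("cheek L at back",(311,340),.0395),("lip R",(455,212),.024+.011),("chute outer R y270",(455,270),.0345+.011),("pan far L",(356,109),.02),("pan far R",(481,111),.02),("pan near R",(475,210),.02),("cup top",(254,241),.048)]:print(n,W(*p,z))
q=lambda P:np.round(np.array(pix(w,P))*1.5,0)
print("camera",ray(w,256,192)[0],"pred key",q([.518,-.421,.05]))
cv2.imwrite("pics/w2c.png",cv2.resize(w["frame"][130:245,195:320],None,fx=5,fy=5,interpolation=cv2.INTER_CUBIC))
E
```

```text
[[0, 0, 58, 65, 1994], [8, 8, 43, 44, 1776]]
key c [ 0.5152 -0.4193  0.05  ]
key L [ 0.5149 -0.4325  0.05  ]
key R [ 0.5155 -0.4054  0.05  ]
key front [ 0.5021 -0.4192  0.05  ]
key back [ 0.5315 -0.4203  0.05  ]
cheek front L [ 0.4776 -0.4452  0.0395]
cheek front R [ 0.4777 -0.3904  0.0395]
cheek L at back [ 0.5744 -0.4504  0.0395]
lip R [ 0.478  -0.3398  0.035 ]
chute outer R y270 [ 0.5192 -0.3409  0.0455]
pan far L [ 0.4   -0.411  0.02 ]
pan far R [ 0.4012 -0.3168  0.02  ]
pan near R [ 0.478  -0.3215  0.02  ]
cup top [ 0.4937 -0.4862  0.048 ]
camera [ 0.44304397 -0.39431332  0.35836816] pred key [344. 272.]
```

View pics/w2c.png

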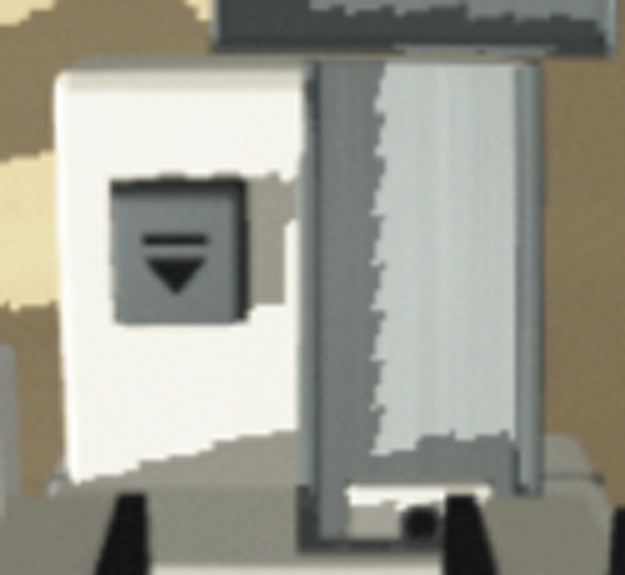

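View pics/scene2.png

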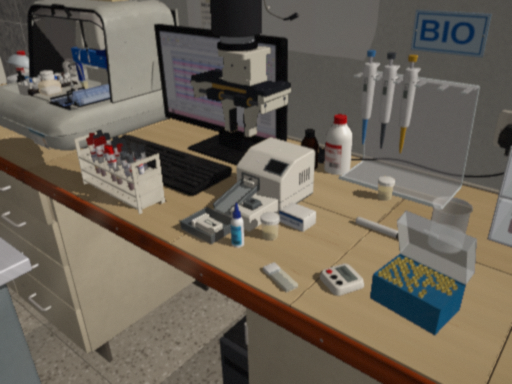

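The crop confirms the key top's centre to within about 1 mm of the prediction. The scene view shows the reader clear below the gripper. I'll descend over the key.

Call:
arm_command(commands=[35,3,1,0,39,40,0,0,0,39,35,0,0,0,39,25,0,0,0,39,0,0,0,0,39])

```text
clock: 2.17
tool_pos: [0.51, -0.4002, 0.0632]
orientation: [26.7, 89.9, 115.0]
force: [1.0, -0.1, 0.7]
opening: 0.0339
```

```bash
python3 - <<'E'
from h import *
p,R=st([.517,-.393,.042],-1.2)
w=snap("wrist");t=snap("top");s=snap("scene")
a=cv2.resize(w["frame"][100:300,130:390],None,fx=2.2,fy=2.2);b=cv2.resize(s["frame"][130:250,170:320],None,fx=3,fy=3)
c=np.zeros((a.shape[0]+0,800,3),np.uint8);
import sys
cv2.imwrite("pics/w3.png",a);cv2.imwrite("pics/s3.png",b)
E
```

```text
t 2.17 p [ 510.  -400.2   63.2] F [ 1.  -0.1  0.7] open 33.9
toolx [-0.     0.001 -1.   ] z heading 88.31 J [-20.9  26.1 -13.9  -0.  -50.1 -70.7]
turn about x: -0.49
shift now mm [21.2 -6.8  7.3]
```

View pics/s3.png

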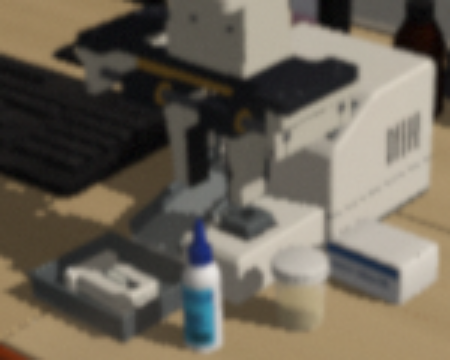

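View pics/w3.png

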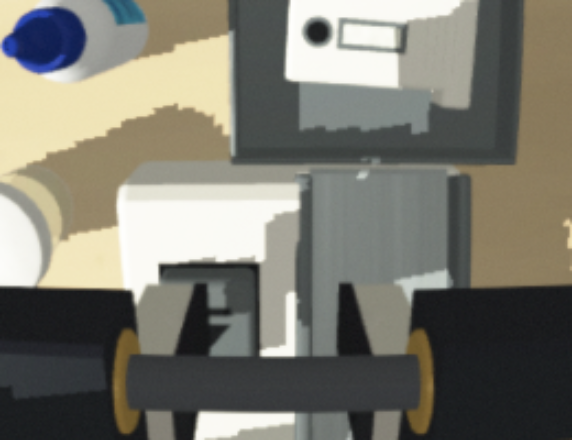

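The scene crop shows the fingers above the key and the chute. The wrist view shows the finger pair about 7 mm too far right and too far front, which agrees with the measured TCP. I'll correct that.

Call:
arm_command(commands=[0,-6.8,7.3,0,39,0,0,0,0,39])

```text
clock: 2.58
tool_pos: [0.5212, -0.3941, 0.0691]
orientation: [-110.5, 89.5, -22.1]
force: [0.2, -0.2, -0.6]
opening: 0.0345
```

```bash
python3 - <<'E'
from h import *
p,R=st([.517,-.393,.042],-1.2)
E
```

```text
t 2.58 p [ 521.2 -394.1   69.1] F [ 0.2 -0.2 -0.6] open 34.5
toolx [ 0.009 -0.003 -1.   ] z heading 88.36 J [-20.   25.8 -13.4   0.  -50.2 -71.6]
turn about x: -0.44
shift now mm [27.1  4.5  1.1]
```

Call:
arm_command(commands=[4,3.5,1,0,39,4,0,0,0,39,0,0,0,0,39,0,0,0,0,39])

```text
clock: 3.08
tool_pos: [0.518, -0.3926, 0.0613]
orientation: [-110.3, 89.4, -21.9]
force: [-0.5, 0.2, 0.1]
opening: 0.0342
```

```bash
python3 - <<'E'
from h import *
p,R=st([.517,-.393,.042],-1.2)
E
```

```text
t 3.08 p [ 518.  -392.6   61.3] F [-0.5  0.2  0.1] open 34.2
toolx [ 0.009 -0.004 -1.   ] z heading 88.41 J [-20.   26.  -14.4   0.  -49.1 -71.6]
turn about x: -0.39
shift now mm [19.3  1.1 -0.3]
```

Call:
arm_command(commands=[5,0.5,0,0,39,5,0,0,0,39,5,0,0,0,39,5,0,0,0,39,4,0,0,0,39])

```text
clock: 3.7
tool_pos: [0.518, -0.3931, 0.0413]
orientation: [-119.3, 89.3, -30.8]
force: [-14.0, 17.1, 52.2]
opening: 0.0339
```

```bash
python3 - <<'E'
from h import *
p,R=st([.517,-.393,.042],-1.2)
E
```

```text
t 3.70 p [ 518.  -393.1   41.3] F [-14.   17.1  52.2] open 33.9
toolx [ 0.01  -0.006 -1.   ] z heading 88.52 J [-20.   27.3 -15.4   0.2 -46.6 -71.6]
turn about x: -0.28
shift now mm [-0.7  1.   0.1]
```

The key is at its stop, but 52 N is more than it needs, so I'll ease off while still pressing.

Call:
arm_command(commands=[1,0,0,0,39,1,0,0,0,39,1,0,0,0,39])

```text
clock: 4.08
tool_pos: [0.5178, -0.3929, 0.0421]
orientation: [-121.2, 89.2, -32.6]
force: [-2.1, 3.1, 10.7]
opening: 0.0343
```

```bash
python3 - <<'E'
from h import *
p,R=st([.517,-.393,.042],-1.2)
w=snap("wrist");s=snap("scene")
cv2.imwrite("pics/w4.png",cv2.resize(w["frame"][100:330,130:390],None,fx=2.2,fy=2.2));cv2.imwrite("pics/s4.png",cv2.resize(s["frame"][160:250,170:300],None,fx=5,fy=5,interpolation=cv2.INTER_CUBIC))
E
```

```text
t 4.08 p [ 517.8 -392.9   42.1] F [-2.1  3.1 10.7] open 34.3
toolx [ 0.011 -0.007 -1.   ] z heading 88.58 J [-19.9  27.2 -15.5   0.2 -46.6 -71.7]
turn about x: -0.22
shift now mm [ 0.1  0.8 -0.1]
```

View pics/w4.png

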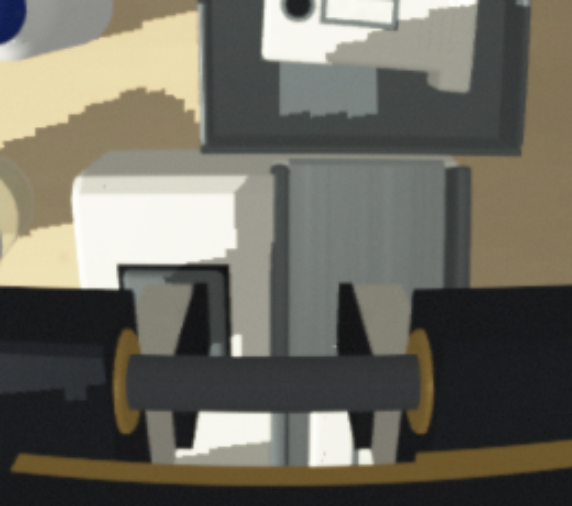

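View pics/s4.png

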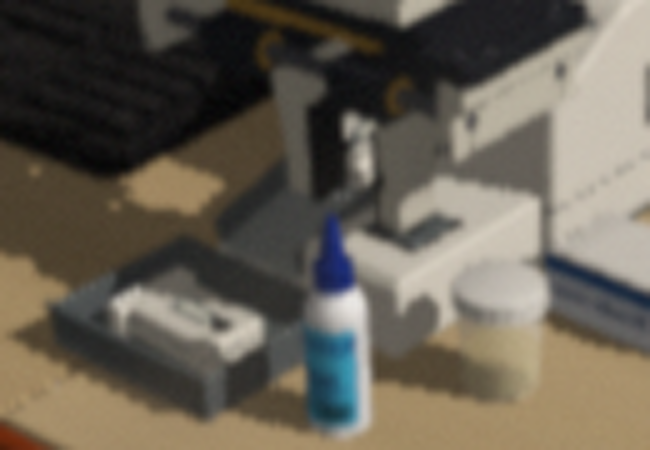

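Wrist view: a white body now lies in the chute between the fingers at about (335,440), and the chute below the finger is empty. In the scene crop, white shows uphill of the chute finger at (360,150), and the pan holds only the spent cartridge. I'll check numerically where that white body is.

```bash
python3 - <<'E'
from h import *
w=snap("wrist");st(None,-1.2)
W=lambda x,y,z: np.round(onz(w,130+(x+.5)/2.2-.5,100+(y+.5)/2.2-.5,z),4)
print("white near",W(330,415,.054),"white far",W(330,462,.056),"dot",W(362,440,.055))
g=w["frame"];print("col profile",[g[v,279].tolist() for v in range(262,312,4)])
E
```

```text
t 4.22 p [ 517.8 -392.9   42.1] F [-3.1  3.2 10.2] open 33.7
toolx [ 0.011 -0.007 -1.   ] z heading 88.58 J [-19.9  27.2 -15.5   0.2 -46.6 -71.7]
turn about x: -0.22
white near [ 0.5423 -0.379   0.054 ] white far [ 0.5573 -0.3788  0.056 ] dot [ 0.5506 -0.37    0.055 ]
col profile [[56, 55, 53], [54, 55, 52], [56, 54, 51], [57, 56, 55], [58, 56, 54], [56, 54, 52], [79, 81, 81], [235, 243, 244], [236, 243, 245], [236, 244, 245], [236, 244, 245], [236, 243, 244], [234, 241, 243]]
```

Call:
arm_command(commands=[1,0,0,0,39,1,0,0,0,39,1,0,0,0,39,1,0,0,0,39])

```text
clock: 4.72
tool_pos: [0.5178, -0.3929, 0.042]
orientation: [-124.6, 89.2, -35.9]
force: [-2.1, 3.0, 10.7]
opening: 0.0345
```

```bash
python3 - <<'E'
from h import *
st(None,-1.2);w=snap("wrist")
old=cv2.imread("pics/w4.png");new=cv2.resize(w["frame"][100:330,130:390],None,fx=2.2,fy=2.2)
d=cv2.absdiff(old,new).max(2);print("diff chute area",d[395:470,290:400].mean(),"whole",d.mean())
cv2.imwrite("pics/w5.png",cv2.resize(w["frame"][260:320,240:330],None,fx=8,fy=8))
E
```

```text
t 4.72 p [ 517.8 -392.9   42. ] F [-2.1  3.  10.7] open 34.5
toolx [ 0.012 -0.009 -1.   ] z heading 88.65 J [-19.9  27.1 -15.7   0.3 -46.4 -71.7]
turn about x: -0.14
diff chute area 1.5663030303030303 whole 1.703146162138257
```

View pics/w5.png

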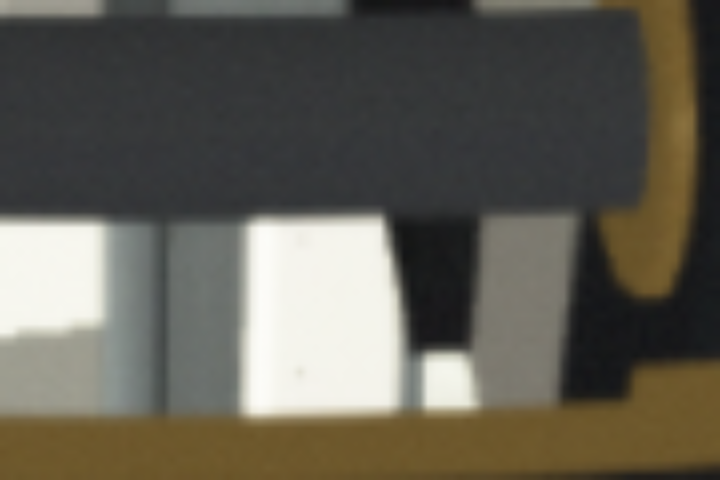

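The close-up shows the white cartridge lying in the chute between the rails, uphill of the finger pad (pad edge at (440,350), cartridge at (320,310)). It has not moved for half a second. I'm handing in.

```bash
python3 -c "
from plant import *
print(close_job())"
```

```text
the job is handed in; nothing more can be done
None
```

I pressed the eject key to its stop with one fingertip, and the other finger, already in the chute beside it, stopped the cartridge. I handed in at about 4.8 s with the arm still in that pose.

- **Key:** the last reading had the fingertips 42.0 mm above the bench, which is the fully pressed height, with about 11 N upward on the tool.
- **Cartridge:** the last wrist picture shows it between the rails, uphill of the finger and at least 26 mm out of its starting position. It did not move between pictures about half a second apart. The waste pan held only the spent cartridge.
- **Surroundings:** I saw nothing disturbed, but I did not measure every item again.

**Not confirmed or off plan:**
- The gripper's own bar hid the cartridge's front edge, so I inferred its contact with the finger from its staying still on the slippery chute; I did not see it.
- The approach overshot by up to 7 mm and I corrected it before pressing.
- The press briefly reached about 52 N upward on the tool at the key's stop, and I eased it straight back to about 11 N. That is below the 120 N wrist limit, and it came through the fingertip rather than the gripper's body, which has the 40 N limit.

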